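Shut and lock the filling pump's hatch

ROBOT

A 6-joint arm with a two-finger parallel gripper is mounted at the origin on the work surface. World frame = base frame: x ahead of the robot, y to its left, z up, the work surface at z = 0. Lengths are in mm, angles in rad, forces in N, time in s.
With the tool pointing down it reaches from about 350 to 925 mm from the base axis. Payload 6.4 kg.
Tool frame: the origin (TCP) lies on the centre line of the jaws, within the pads' length; the fingertips stand 14 mm ahead of it and the grasp point (between the pads) lies 5 mm behind it; z points along the fingers, x is the direction in which the jaws open and shut, and the axes are right-handed (so a half turn about z gives the same grasp; the last joint's range is limited). The gripper opens to 85 mm and grips with 20 to 120 N. Pads are 22 mm wide; open, the fingers measure 114 mm over their backs; the gripper's body (76 mm by 85 mm) begins 54 mm behind the grasp point. The pads swing forward as they close: fully open they stand 13 mm farther back than shut.
Start: joints at [-1.503, 0.245, 1.558, -0, 1.339, -0.174], TCP at [155.647, -631.1, 212.69] pointing down, gripper open.
Joint ranges: [-3.13, 3.13], [-1.02, 2.26], [0.13, 2.54], [-0.95, 4.09], [0.21, 2.88], [-2.74, 2.74]. Speed limits (rad/s): [2.57, 2.57, 3.14, 3.14, 3.14, 3.14].

INTERFACE

Orientations are given as a unit quaternion [x, y, z, w].
In Python, from rig import status, optics, job gives the robot as it stands.
- The arm moves only by the tool arm_command, never from a script. Its argument "steps" is a list of rows, each an object with "hand": the opening, from -1 (shut) to 1 (fully open); "dp": the shift along the world's x, y, z in cm, a list of three; "dr": the turn, a rotation vector about the world's x, y, z in rad, a list of three. In form: [{"hand": hand, "dp": [tx, ty, tz], "dr": [wx, wy, wz]}, ...]. A call has 1 to 20 rows; each row shifts and turns the pose as measured when the row begins; what a row does not reach is not made up. A row lasts 1/12 s, in which the tool goes at most 41.7 mm and 7.16 degrees, less where a joint would pass 70% of its speed; a pose out of reach is approached as far as the arm can. A call with a gripper value outside its range is refused whole. The fingers move at their own pace and stop on an object; "force" is the grip in N (left out, the last holds). Time passes only in rows, so rows that do not move let the fingers close. It gives the time, the measured TCP pose, the force and the opening at its end, in the units of the state.
- status.sense(): the state, without advancing time (a new reading comes with each control period).
- optics.get_image(name): name is "scene" or "top"; returns a dict with "pixels" (384x512x3 uint8, red, green, blue), "K" (3x3 intrinsics, pixels), "R" (3x3) and "t" (3): a world point X has camera coordinates R X + t. Camera axes: x right, y down, z forward; pixel columns grow to the right and rows downward; lengths in mm; the calibration is good to about 2 mm. A picture is of the moment at which its call begins. There is no depth.
- job.finish_job(): hands the job in, once; it reports no verdict.
The state is a dict: "time": time; "joints": joint angles; "dq": joint speeds; "tau": joint torques, N m; "ee_pos": TCP position; "tool_rot": TCP orientation; "wrist_force": force on the tool from outside, world axes, zero at the start; "moment": the same for the moment, N m; "opening": finger opening in mm.
Only numpy, scipy, OpenCV 4.12 (cv2) and the standard library are available. Lean on these libraries where they do the work, as an engineer would, in place of code of your own. Each camera call takes 0.05 s, during which the arm holds its last target.

TASK

The hatch on top of the honey filling pump stands ajar. Push it fully shut with your fingertips, then set a fingertip in the slot of its round yellow quarter-turn fastener and turn that clockwise (seen from above) to its stop, where the slot points at the green dots and the hatch is locked. Grip and lift nothing, and leave the jars and other loose things standing where they are.

Things in the scene. Friction and masses are not known exactly. Their poses are not given: they have to be found in the camera images.
- machine: The filling pump: a fixed box 340 (x) x 380 (y) x 110 mm tall, white sides, metal top plate. Origin: centre of its underside, on the bench. Its own -x side is the near side, turned roughly towards the robot; it may be yawed up to 0.3 rad.
- hatch (a joint): Angle (rad) of the grey hatch on the pump: 0 = shut and level (hard stop), larger = near edge raised; limit 1.0, start 0.35 to 0.65. Hinge at the machine's +x (far) side, along its y. Stiff: it stays where left; 1 to 6 N down on the push pad moves it. Plate 8 mm thick, 220 mm wide (y), reaching from the hinge 255 mm towards machine -x.
- hatch_hinge (a point): Point on the hinge axis, half-way along it, 114 mm above the bench and 100 mm towards +x from the machine's centre. Its axes turn with the hatch; shut, they are those of the machine.
- push_pad (a point): Centre of the top face of the black rubber strip, 30 x 100 mm, at the hatch's near edge: the place to push. In the hatch's frame 235 mm from the hinge axis towards -x and 6 mm above it, on the middle of the hatch; z is the hatch's normal, y runs along the hinge. With the hatch shut it lies 120 mm above the bench.
- cam (a joint): Turn (rad) of the yellow fastener, clockwise from above: 0 = open, 1.571 = locked (hard stops). Starts between 0 and 0.3; friction 0.08 N m; stays where left. Disc 84 mm across, flush inside a fixed dark collar 100 mm across. Its tongue catches under the pump's top plate from about 0.9 on, and only if the hatch was shut first; turned early it keeps the hatch from shutting.
- slot (a point): Centre of the slot's dark floor, on the fastener's axis, 145 mm from the hinge axis towards -x, mid-hatch; 122 mm above the bench when shut. x runs along the slot: at cam 0 along machine x, at 1.571 along machine y. Slot 28 mm wide, 16 mm deep, 84 mm long, between yellow half-moons. Fingertips have play in it: turn them on past a quarter turn until the stop.
- jar_top: small honey jar, 52 mm across, 70 mm tall, white cap, standing on the pump's top plate left of the hatch; origin at the centre of its underside
- coupling: steel ring, 50 mm across, 22 mm tall, lying on the pump's top plate right of the hatch; origin at the centre of its underside
- jar_a: honey jar, 68 mm across, 100 mm tall, brass-coloured cap, on the bench; origin at the centre of its underside
- jar_b: honey jar, 68 mm across, 100 mm tall, white cap, on the bench; origin at the centre of its underside
- beaker: white plastic cup, 76 mm across, 90 mm tall, on the bench; origin at the centre of its underside
- tin: low brass-coloured tin, 68 mm across, 46 mm tall, on the bench beside the pump; origin at the centre of its underside
- spatula: spatula lying on the bench between the pump and the robot, about 280 mm long, its handle towards its own -x

How it is judged:
By the outcome, as a careful person would: the job done as asked, in the order asked, and still so for the second after the job is handed in, with the robot touching nothing.
It also fails if it takes over 51 s, if anything falls off the work surface, if the arm or the gripper's body presses on something with over 40 N, if the wrist force passes 120 N, or if a joint passes its speed limit or range.

## Working session

There is one attempt and no reset: what is moved stays moved. The work goes in short steps, Python scripts to look and compute and a tool call to move; the robot and the scene stay as the last step left them, time stands still between calls to the robot, and variables do not carry over. Pictures are saved under pics/ and viewed, and the job is handed in when it is done.

Besides the shell and the picture viewer there is one more tool, called after "Call:" by a JSON object that holds its "fn" and its "kwargs". arm_command: Moves the arm, as the interface text tells. Its arguments: {"type":"object","properties":{"steps":{"type":"array","items":{"type":"object","properties":{"hand":{"type":"number"},"dp":{"type":"array","items":{"type":"number"}},"dr":{"type":"array","items":{"type":"number"}}}}},"force":{"type":"number"}},"required":["steps"]}

```bash
mkdir -p pics
python3 - <<'E'
from rig import status, optics
import cv2,pickle
s=status.sense(); print(s)
for n in("scene","top"):
    d=optics.get_image(n); pickle.dump(d,open(f"{n}0.pkl","wb"))
    cv2.imwrite(f"pics/{n}0.png",cv2.resize(d["pixels"][:,:,::-1],(800,600),interpolation=cv2.INTER_CUBIC))
    print(n,d["K"],d["R"],d["t"])
E
```

```text
{'time': 0.0, 'joints': array([-1.50308030e+00,  2.45808264e-01,  1.55904134e+00, -1.17340252e-05,
        1.33869441e+00, -1.74073924e-01]), 'dq': array([ 2.12812534e-04,  1.22179492e-03,  6.13812721e-05,  1.03968812e-03,
       -4.61523138e-04,  1.26923532e-03]), 'tau': array([ 4.39170663e-04, -4.29509604e+01, -3.26126039e+01, -1.52780103e-04,
        5.37983768e-03, -1.00933858e-05]), 'ee_pos': array([ 155.61420294, -630.47543792,  211.56938507]), 'tool_rot': array([ 7.87223712e-01, -6.16666746e-01, -6.56507699e-04, -7.21788953e-04]), 'wrist_force': array([-0.37462915, -0.36087384, -0.4556594 ]), 'moment': array([0.0079118 , 0.01736041, 0.05706771]), 'opening': 84.99778024730337}
scene [[492.75638286   0.         255.9059326 ]
 [  0.         492.75638286 190.55426582]
 [  0.           0.           1.        ]] [[ 0.21835302  0.97572184 -0.01699534]
 [ 0.60573206 -0.14916784 -0.78156102]
 [-0.76512132  0.16036159 -0.62359725]] [-151.19830293 -253.53711086 1520.24355528]
top [[364.44937825   0.         257.19358446]
 [  0.         364.44937825 191.40464107]
 [  0.           0.           1.        ]] [[-0.02154165 -0.99976307  0.00312319]
 [-0.99032409  0.0209097  -0.13718959]
 [ 0.13709178 -0.00604827 -0.99053988]] [ 20.05816976 562.99575413 905.15838207]
```

View pics/scene0.png

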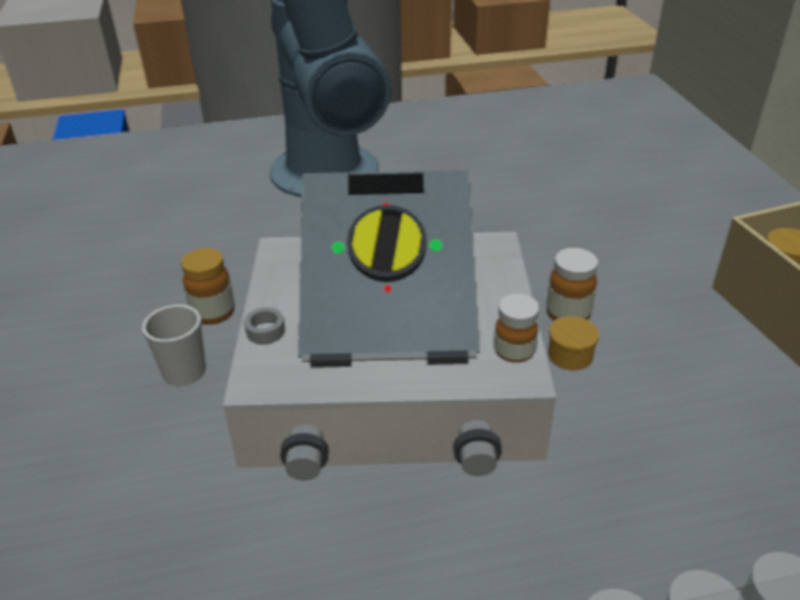

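View pics/top0.png

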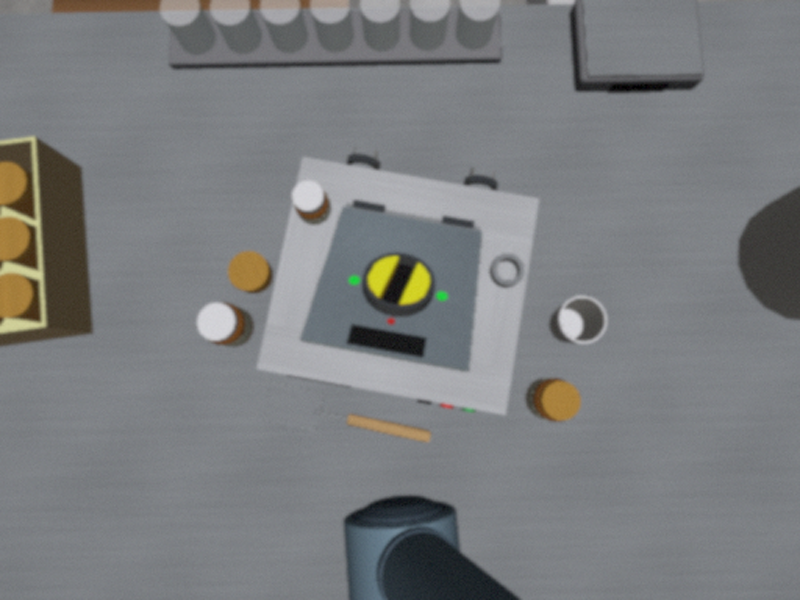

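The top view shows the plate corners at about (303,157), (539,198), (507,414) and (258,369). The pad is at (387,341) and the slot centre at (399,281). The scene view shows the pad at (386,184) and the slot at (387,242). Next I'll fit the pose to these.

```bash
cat > h.py <<'E'
import numpy as np,pickle
from scipy.optimize import least_squares
def proj(d,X):
    c=np.asarray(X)@d["R"].T+d["t"]; p=c@d["K"].T; return p[:,:2]/p[:,2:]
def M2W(m,P):
    x,y,a=m[:3]; c,s=np.cos(a),np.sin(a)
    P=np.atleast_2d(P); return np.c_[x+c*P[:,0]-s*P[:,1], y+s*P[:,0]+c*P[:,1], P[:,2]]
def H2M(q,P):
    P=np.atleast_2d(np.array(P,float)); c,s=np.cos(q),np.sin(q)
    # near (-x) edge rises
    return np.c_[100+c*P[:,0]+s*P[:,2], P[:,1], 114-s*P[:,0]+c*P[:,2]]
E
python3 - <<'E'
from h import *
T=pickle.load(open("top0.pkl","rb"));S=pickle.load(open("scene0.pkl","rb"))
cor=[[170,190,110],[170,-190,110],[-170,-190,110],[-170,190,110]]
hp=[[-235,0,6],[-145,0,8]]
tp=np.array([(303,157),(539,198),(507,414),(258,369),(387,341),(399,281)])*.64
sp=np.array([(553,398),(228,404),(260,238),(516,234),(386,184),(387,242)])*.64
def f(v):
    W=np.r_[M2W(v,cor),M2W(v,H2M(v[3],hp))]
    return np.r_[(proj(T,W)-tp).ravel(),(proj(S,W)-sp).ravel()]
r=least_squares(f,[600,0,0,.5],loss='soft_l1'); print(r.x); print(r.fun.reshape(-1,2).round(1))
v=r.x
print("pad",M2W(v,H2M(v[3],[-235,0,6])),"shut",M2W(v,H2M(0,[-235,0,6])),"slot shut",M2W(v,H2M(0,[-145,0,8])))
for cam in(0,.1,.2,.3):
    print(cam)
    e=[[-145+42*k*np.cos(cam),-42*k*np.sin(cam),8] for k in(-1,1)]
    W=M2W(v,H2M(v[3],e)); print(proj(T,W)/.64,proj(S,W)/.64)
E
python3 - <<'E'
import cv2
for n,(x,y) in dict(top=(380,270),scene=(385,240)).items():
    im=cv2.imread(f"pics/{n}0.png")[y-90:y+110,x-120:x+120]
    cv2.imwrite(f"pics/{n}0c.png",cv2.resize(im,None,fx=3,fy=3,interpolation=2))
E
```

```text
[ 5.81649525e+02  9.89949207e+00 -2.04275226e-01  5.22515856e-01]
[[-0.5 -1. ]
 [ 0.1 -0.2]
 [-1.2  0.3]
 [-1.4 -0.8]
 [-0.3 -0.7]
 [-0.8  3.2]
 [ 1.2 -0.6]
 [-4.7  0.5]
 [-0.8 -0.7]
 [-0.6 -2. ]
 [-1.  -0.7]
 [-1.   1.6]]
pad [[483.0934641   30.31684115 236.47893794]] shut [[449.45640898  37.28525577 120.        ]] slot shut [[537.58515305  19.02807997 122.        ]]
0
[[392.74391662 309.74174751]
 [402.4562198  263.61428731]] [[384.97924551 214.92270204]
 [386.00347361 275.07695648]]
0.1
[[389.7015302  309.05438534]
 [405.31126004 264.24628544]] [[388.24682795 214.99320242]
 [382.63135068 274.99985493]]
0.2
[[386.74503096 308.12903296]
 [408.09557598 265.08882064]] [[391.48818299 215.3542849 ]
 [379.28919768 274.61348102]]
0.3
[[383.90668201 306.97627904]
 [410.78377675 266.13461367]] [[394.67238557 216.00270188]
 [376.01195948 273.9220914 ]]
```

View pics/top0c.png

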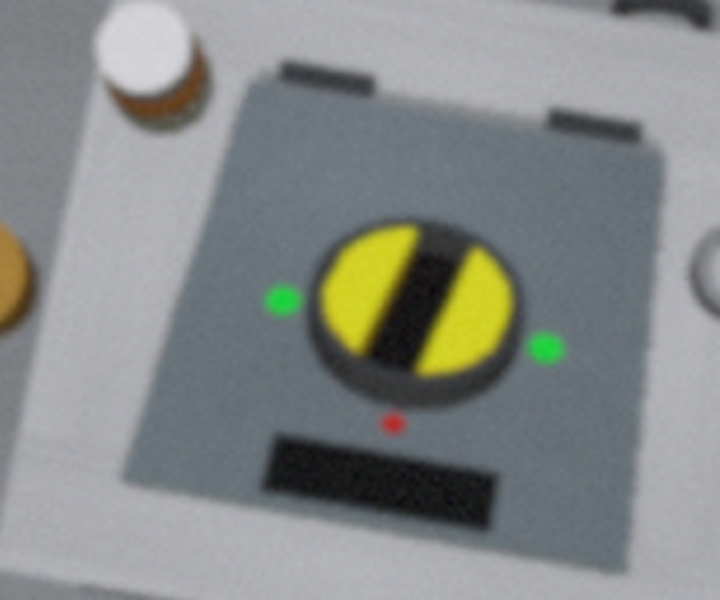

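View pics/scene0c.png

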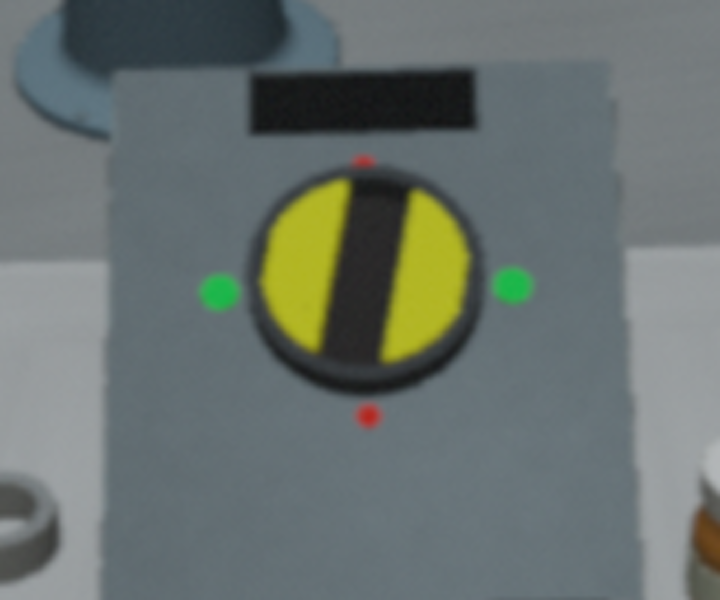

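```bash
cat > fit.py <<'E'
from h import *
T=pickle.load(open("top0.pkl","rb"));S=pickle.load(open("scene0.pkl","rb"))
cor=[[170,190,110],[170,-190,110],[-170,-190,110],[-170,190,110]]
hp=[[-220,50,6],[-220,-50,6],[-250,-50,6],[-250,50,6],[-145,0,24]]
a=np.array([(275,436),(497,472),(489,529),(262,490),(417,300)])/3+(260,180)
b=np.array([(476,128),(250,132),(250,73),(474,70),(366,271)])/3+(265,150)
tp=np.r_[np.array([(303,157),(539,198),(507,414),(258,369)]),a]*.64
sp=np.r_[np.array([(553,398),(228,404),(260,238),(516,234)]),b]*.64
def f(v):
    W=np.r_[M2W(v,cor),M2W(v,H2M(v[3],hp))]
    return np.r_[(proj(T,W)-tp).ravel(),(proj(S,W)-sp).ravel()]
r=least_squares(f,[600,0,0,.5],loss='soft_l1'); v=r.x
if __name__=="__main__":
  print(r.x); print(r.fun.reshape(-1,2).round(1))
  print("pad",M2W(v,H2M(v[3],[-235,0,6])),"shut",M2W(v,H2M(0,[-235,0,6])),"slot shut",M2W(v,H2M(0,[-145,0,8])))
E
python3 fit.py
python3 - <<'E'
import sys;sys.path.insert(0,'.')
from fit import *
import cv2
for n,d in(("top",T),("scene",S)):
    im=cv2.resize(d["pixels"][:,:,::-1],(1024,768),interpolation=2).copy()
    for W in(M2W(v,cor),M2W(v,np.array(cor)*[1,1,0]),M2W(v,H2M(v[3],hp[:4])),M2W(v,H2M(v[3],[[0,110,4],[0,-110,4],[-255,-110,4],[-255,110,4]]))):
        cv2.polylines(im,[np.round(proj(d,W)*2).astype(int)],True,(0,0,255),1)
    im=im[200:600,200:800] if n=="top" else im[200:620,200:800]
    cv2.imwrite(f"pics/{n}fit.png",im)
E
```

```text
[ 5.81759453e+02  1.01863518e+01 -2.04140030e-01  5.14555783e-01]
[[-0.6 -1. ]
 [-0.  -0.2]
 [-1.3  0.2]
 [-1.5 -0.8]
 [-0.6 -0.7]
 [-0.   0.5]
 [-0.3  0.7]
 [-1.  -0.1]
 [-0.3 -0.5]
 [ 1.3 -0.6]
 [-4.5  0.6]
 [-0.7 -0.7]
 [-0.5 -2. ]
 [-0.3  0.1]
 [-1.1  0.4]
 [-1.1  0.2]
 [-0.4 -0.3]
 [-1.  -0.7]]
pad [[482.25216978  30.78673053 234.87789588]] shut [[449.56263538  37.55424313 120.        ]] slot shut [[537.69384696  19.30898222 122.        ]]
```

View pics/topfit.png

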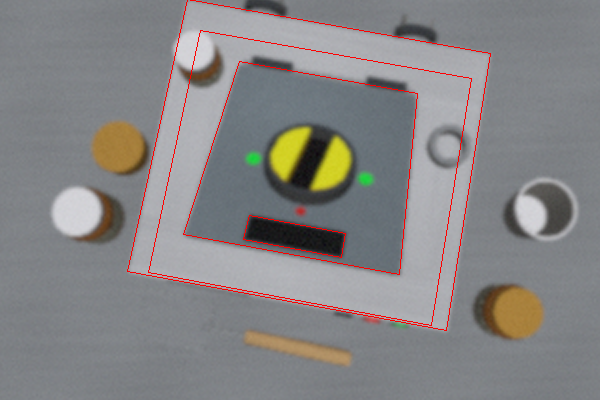

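View pics/scenefit.png

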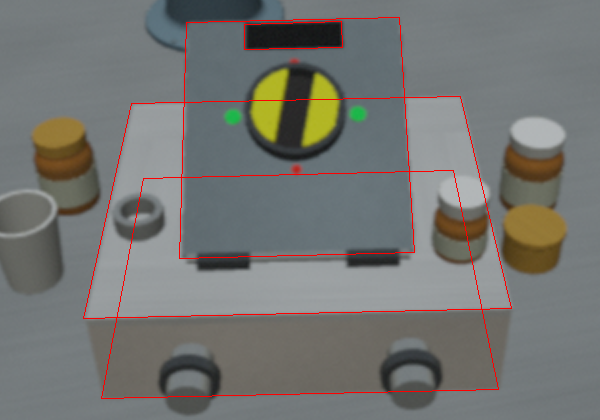

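Call:
{"fn": "arm_command", "kwargs": {"steps": [{"hand": -1, "dp": [0, 0, 3.5], "dr": [0, 0, 0]}, {"hand": -1, "dp": [0, 0, 3.5], "dr": [0, 0, -0.1]}, {"hand": -1, "dp": [0, 0, 3.5], "dr": [0, 0, -0.1]}, {"hand": -1, "dp": [0, 0, 3.5], "dr": [0, 0, -0.1]}, {"hand": -1, "dp": [1.6, 3.3, 0], "dr": [0, 0, -0.1]}, {"hand": -1, "dp": [1.6, 3.3, 0], "dr": [0, 0, 0]}, {"hand": -1, "dp": [1.6, 3.3, 0], "dr": [0, 0, 0]}, {"hand": -1, "dp": [1.6, 3.3, 0], "dr": [0, 0, 0]}, {"hand": -1, "dp": [1.6, 3.3, 0], "dr": [0, 0, 0]}, {"hand": -1, "dp": [1.6, 3.3, 0], "dr": [0, 0, 0]}, {"hand": -1, "dp": [1.6, 3.3, 0], "dr": [0, 0, 0]}, {"hand": -1, "dp": [1.6, 3.3, 0], "dr": [0, 0, 0]}, {"hand": -1, "dp": [1.6, 3.3, 0], "dr": [0, 0, 0]}, {"hand": -1, "dp": [1.6, 3.3, 0], "dr": [0, 0, 0]}]}}

```text
time: 1.27
ee_pos: [314.9, -285.5, 347.1]
tool_rot: [-0.636, 0.771, 0.003, 0.008]
wrist_force: [0.7, -0.2, 0.6]
opening: -0.1
```

```bash
cat > st.py <<'E'
from rig import status
import numpy as np
from scipy.spatial.transform import Rotation as R
s=status.sense(); r=R.from_quat(s["tool_rot"]).as_matrix()
print("t",round(s["time"],2),"p",s["ee_pos"].round(1),"yaw",round(float(np.arctan2(r[1,0],r[0,0])),3),"z",r[:,2].round(3),"F",s["wrist_force"].round(2),"M",s["moment"].round(2),"op",round(float(s["opening"]),1),"q",s["joints"].round(2))
E
python3 st.py
```

```text
t 1.27 p [ 314.9 -285.5  347.1] yaw -1.762 z [ 0.009  0.016 -1.   ] F [ 0.68 -0.19  0.58] M [-0.01 -0.02 -0.04] op -0.1 q [-1.01 -0.39  1.92  0.02  1.62  0.75]
```

Call:
{"fn": "arm_command", "kwargs": {"steps": [{"hand": -1, "dp": [1.7, 3.2, 0], "dr": [-0.016, 0.009, -0.013]}, {"hand": -1, "dp": [1.7, 3.2, 0], "dr": [0, 0, 0]}, {"hand": -1, "dp": [1.7, 3.2, 0], "dr": [0, 0, 0]}, {"hand": -1, "dp": [1.7, 3.2, 0], "dr": [0, 0, 0]}, {"hand": -1, "dp": [1.7, 3.2, 0], "dr": [0, 0, 0]}, {"hand": -1, "dp": [1.7, 3.2, 0], "dr": [0, 0, 0]}, {"hand": -1, "dp": [1.7, 3.2, 0], "dr": [0, 0, 0]}, {"hand": -1, "dp": [1.7, 3.2, 0], "dr": [0, 0, 0]}, {"hand": -1, "dp": [1.7, 3.2, 0], "dr": [0, 0, 0]}, {"hand": -1, "dp": [0.8, 1.6, -1]}, {"hand": -1, "dp": [0, 0, -2]}]}}

```text
invalid input at $.steps[9]: expected keys hand, dp, dr
```

```bash
python3 st.py
```

```text
t 1.27 p [ 314.9 -285.5  347.1] yaw -1.762 z [ 0.009  0.016 -1.   ] F [ 0.68 -0.19  0.58] M [-0.01 -0.02 -0.04] op -0.1 q [-1.01 -0.39  1.92  0.02  1.62  0.75]
```

Call:
{"fn": "arm_command", "kwargs": {"steps": [{"hand": -1, "dp": [1.7, 3.2, 0], "dr": [-0.016, 0.009, -0.013]}, {"hand": -1, "dp": [1.7, 3.2, 0], "dr": [0, 0, 0]}, {"hand": -1, "dp": [1.7, 3.2, 0], "dr": [0, 0, 0]}, {"hand": -1, "dp": [1.7, 3.2, 0], "dr": [0, 0, 0]}, {"hand": -1, "dp": [1.7, 3.2, 0], "dr": [0, 0, 0]}, {"hand": -1, "dp": [1.7, 3.2, 0], "dr": [0, 0, 0]}, {"hand": -1, "dp": [1.7, 3.2, 0], "dr": [0, 0, 0]}, {"hand": -1, "dp": [1.7, 3.2, 0], "dr": [0, 0, 0]}, {"hand": -1, "dp": [1.7, 3.2, 0], "dr": [0, 0, 0]}, {"hand": -1, "dp": [0.8, 1.6, -1], "dr": [0, 0, 0]}, {"hand": -1, "dp": [0, 0, -2], "dr": [0, 0, 0]}, {"hand": -1, "dp": [0, 0, 0], "dr": [0, 0, 0]}]}}

```text
time: 2.27
ee_pos: [479.3, 43.9, 312.9]
tool_rot: [-0.634, 0.773, 0.0, -0.0]
wrist_force: [-1.0, 0.1, -1.2]
opening: 0.1
```

```bash
python3 st.py
```

```text
t 2.27 p [479.3  43.9 312.9] yaw -1.767 z [-0.  0. -1.] F [-0.96  0.1  -1.18] M [-0.04 -0.02 -0.02] op 0.1 q [-0.14 -0.23  1.86  0.    1.52  1.62]
```

Call:
{"fn": "arm_command", "kwargs": {"steps": [{"hand": -1, "dp": [1.0, -1.3, -2.0], "dr": [0, 0, 0]}, {"hand": -1, "dp": [0, 0, -2], "dr": [0, 0, 0]}, {"hand": -1, "dp": [0, 0, -1], "dr": [0, 0, 0]}, {"hand": -1, "dp": [0, 0, -0.5], "dr": [0, 0, 0]}, {"hand": -1, "dp": [0, 0, 0], "dr": [0, 0, 0]}]}}

```text
time: 2.68
ee_pos: [489.3, 30.0, 257.9]
tool_rot: [-0.634, 0.773, -0.0, 0.0]
wrist_force: [0.3, -0.6, 0.7]
opening: 0.4
```

```bash
python3 st.py
```

```text
t 2.68 p [489.3  30.  257.9] yaw -1.767 z [ 0.001 -0.    -1.   ] F [ 0.35 -0.61  0.73] M [ 0.02 -0.    0.02] op 0.4 q [-0.17 -0.18  1.91  0.    1.41  1.6 ]
```

Call:
{"fn": "arm_command", "kwargs": {"steps": [{"hand": -1, "dp": [0, 0, -0.5], "dr": [0, 0, 0]}, {"hand": -1, "dp": [0, 0, -0.5], "dr": [0, 0, 0]}, {"hand": -1, "dp": [-0.2, 0, -0.5], "dr": [0, 0, 0]}, {"hand": -1, "dp": [-0.3, 0.05, -0.5], "dr": [0, 0, 0]}, {"hand": -1, "dp": [-0.3, 0.05, -0.5], "dr": [0, 0, 0]}, {"hand": -1, "dp": [-0.3, 0.05, -0.5], "dr": [0, 0, 0]}, {"hand": -1, "dp": [-0.3, 0.05, -0.5], "dr": [0, 0, 0]}]}}

```text
time: 3.27
ee_pos: [476.5, 31.2, 225.3]
tool_rot: [-0.634, 0.773, -0.004, 0.003]
wrist_force: [0.0, -0.1, 1.2]
opening: 0.4
```

```bash
python3 st.py
```

```text
t 3.27 p [476.5  31.2 225.3] yaw -1.768 z [ 0.01  -0.002 -1.   ] F [ 0.03 -0.12  1.23] M [-0.   -0.09  0.02] op 0.4 q [-0.17 -0.19  1.98  0.    1.34  1.6 ]
```

```bash
cat > pic.py <<'E'
import sys,cv2
from rig import optics
n,name,x0,y0,x1,y1=sys.argv[1],sys.argv[2],*map(int,sys.argv[3:7])
d=optics.get_image(n); im=d["pixels"][y0:y1,x0:x1,::-1]
import pickle; pickle.dump(d,open(name+".pkl","wb"))
k=min(800/im.shape[1],600/im.shape[0]); cv2.imwrite(f"pics/{name}.png",cv2.resize(im,None,fx=k,fy=k,interpolation=2))
E
python3 pic.py scene s1 130 50 390 260
```

```text
(no output)
```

View pics/s1.png

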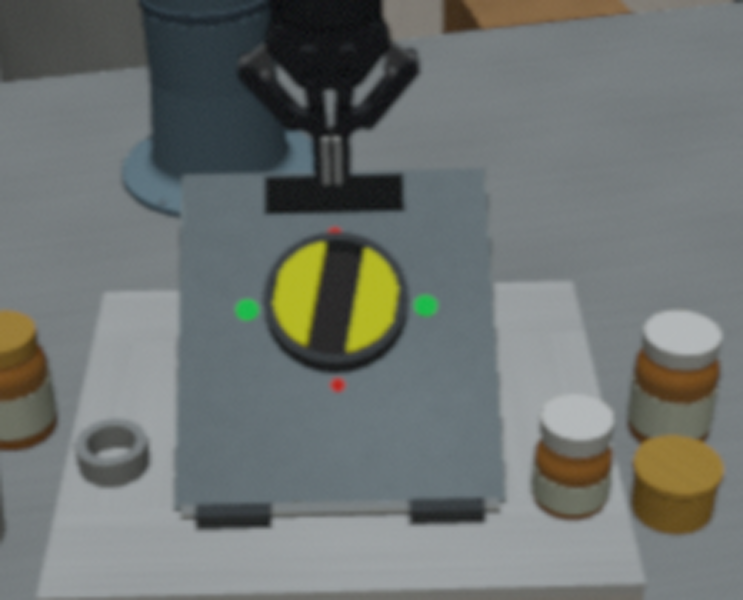

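The fingertips rest on the near half of the pad, around (332,180), and the hatch is following them down. I'll keep pushing.

Call:
{"fn": "arm_command", "kwargs": {"steps": [{"hand": -1, "dp": [-0.2, 0.05, -0.6], "dr": [0, 0, 0]}, {"hand": -1, "dp": [-0.2, 0.05, -0.6], "dr": [0, 0, 0]}, {"hand": -1, "dp": [-0.2, 0.05, -0.6], "dr": [0, 0, 0]}, {"hand": -1, "dp": [-0.2, 0.05, -0.6], "dr": [0, 0, 0]}, {"hand": -1, "dp": [-0.2, 0.05, -0.6], "dr": [0, 0, 0]}, {"hand": -1, "dp": [-0.2, 0.05, -0.6], "dr": [0, 0, 0]}, {"hand": -1, "dp": [-0.2, 0.05, -0.6], "dr": [0, 0, 0]}, {"hand": -1, "dp": [-0.2, 0.05, -0.6], "dr": [0, 0, 0]}, {"hand": -1, "dp": [-0.1, 0.05, -0.6], "dr": [0, 0, 0]}, {"hand": -1, "dp": [-0.1, 0.05, -0.6], "dr": [0, 0, 0]}, {"hand": -1, "dp": [-0.1, 0.05, -0.6], "dr": [0, 0, 0]}, {"hand": -1, "dp": [0, 0, -0.6], "dr": [0, 0, 0]}, {"hand": -1, "dp": [0, 0, -0.6], "dr": [0, 0, 0]}, {"hand": -1, "dp": [0, 0, 0], "dr": [0, 0, 0]}]}}

```text
time: 4.48
ee_pos: [453.5, 37.7, 137.8]
tool_rot: [-0.634, 0.773, -0.003, 0.002]
wrist_force: [0.1, -0.9, 0.2]
opening: -0.3
```

```bash
python3 st.py
```

```text
t 4.48 p [453.5  37.7 137.8] yaw -1.768 z [ 0.007 -0.002 -1.   ] F [ 0.07 -0.9   0.19] M [ 0.04  0.02 -0.04] op -0.3 q [-0.17 -0.15  2.11 -0.    1.17  1.6 ]
```

Call:
{"fn": "arm_command", "kwargs": {"steps": [{"hand": -1, "dp": [0, 0, -0.2], "dr": [0, 0, 0]}, {"hand": -1, "dp": [0, 0, -0.2], "dr": [0, 0, 0]}, {"hand": -1, "dp": [0, 0, -0.2], "dr": [0, 0, 0]}]}}

```text
time: 4.73
ee_pos: [453.7, 37.7, 131.4]
tool_rot: [-0.634, 0.773, -0.003, 0.002]
wrist_force: [-1.5, 0.5, 1.8]
opening: -0.2
```

```bash
python3 st.py
```

```text
t 4.73 p [453.7  37.7 131.4] yaw -1.768 z [ 0.006 -0.001 -1.   ] F [-1.48  0.5   1.77] M [0.06 0.16 0.04] op -0.2 q [-0.17 -0.14  2.11 -0.    1.16  1.6 ]
```

Call:
{"fn": "arm_command", "kwargs": {"steps": [{"hand": -1, "dp": [0, 0, -0.2], "dr": [0, 0, 0]}, {"hand": -1, "dp": [0, 0, -0.2], "dr": [0, 0, 0]}]}}

```text
time: 4.9
ee_pos: [453.9, 37.7, 127.3]
tool_rot: [-0.634, 0.773, -0.003, 0.002]
wrist_force: [-0.9, 0.3, 0.6]
opening: -0.3
```

```bash
python3 st.py
```

```text
t 4.9 p [453.9  37.7 127.3] yaw -1.768 z [ 0.007 -0.001 -1.   ] F [-0.92  0.33  0.62] M [0.04 0.18 0.01] op -0.3 q [-0.17 -0.13  2.12 -0.    1.15  1.6 ]
```

```bash
python3 pic.py scene s2 130 50 390 260; python3 pic.py top t2 150 90 370 280
```

```text
(no output)
```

View pics/s2.png

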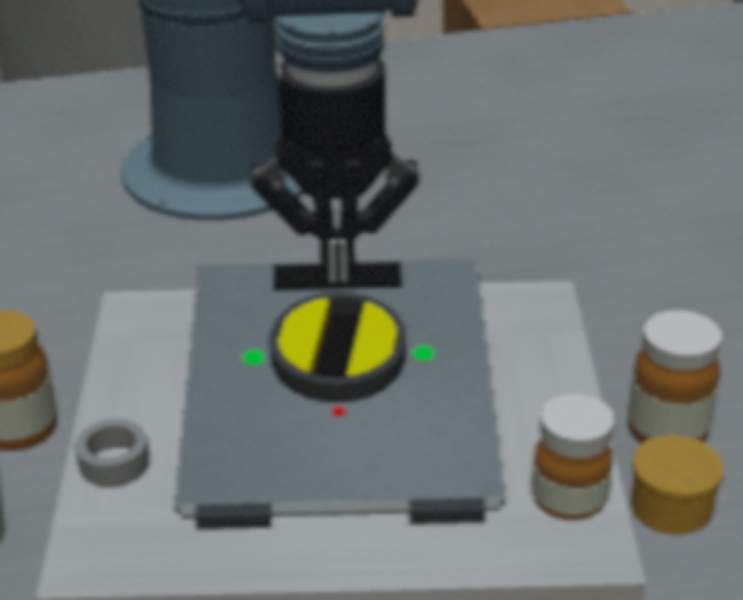

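View pics/t2.png

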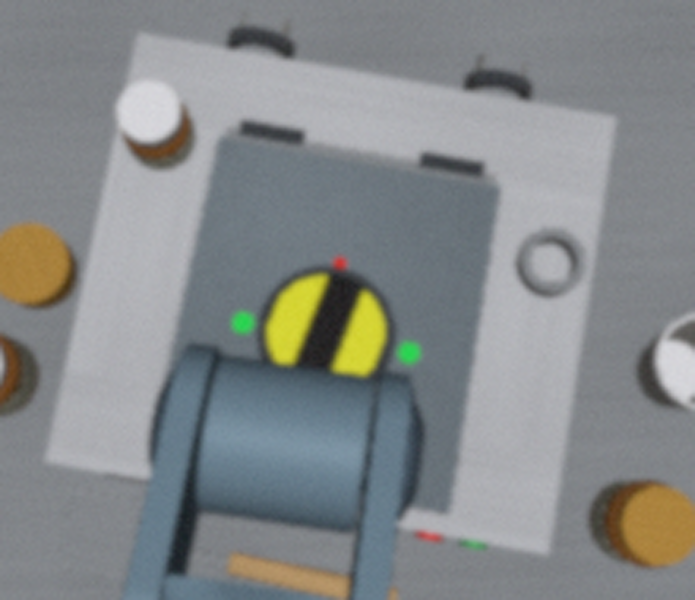

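Run:
```python
from fit import *
for q in(0,.02,.05,.1):
    print(q,((proj(S,M2W(v,H2M(q,[[-235,0,6],[-255,110,4],[-255,-110,4]])))-(130,50))*743/260).round(1).tolist(),M2W(v,H2M(q,[-235,0,6]))[0].round(0))
```

```text
0 [[336.4, 299.2], [474.1, 283.9], [198.6, 290.2]] [450.  38. 120.]
0.02 [[336.2, 294.3], [474.3, 278.6], [198.0, 285.0]] [450.  38. 125.]
0.05 [[336.0, 287.2], [474.7, 270.8], [197.1, 277.2]] [450.  37. 132.]
0.1 [[335.5, 275.5], [475.3, 258.1], [195.6, 264.5]] [451.  37. 143.]
```

```bash
python3 - <<'E'
from fit import *
for p in([453.9,37.7,127.3],[476.5,31.2,225.3]):
  for k in (30,0,-14): print(((proj(S,np.array([p])+[0,0,k])-(130,50))*743/260).round(1))
for q in(.4,.45,.5):print(q,((proj(S,M2W(v,H2M(q,[[-235,0,6],[-220,0,6]])))-(130,50))*743/260).round(1).tolist(),M2W(v,H2M(q,[-235,0,6]))[0].round(0))
E
python3 pic.py scene s3 200 110 300 190
```

```text
[[336.4 262.1]]
[[337.4 294.5]]
[[337.9 309.2]]
[[330.2 163.9]]
[[331.4 200.6]]
[[332.  217.3]]
0.4 [[333.1, 212.8], [333.3, 229.5]] [470.  33. 211.]
0.45 [[332.6, 203.8], [332.9, 221.3]] [475.  32. 222.]
0.5 [[332.2, 195.4], [332.5, 213.6]] [481.  31. 232.]
```

View pics/s3.png

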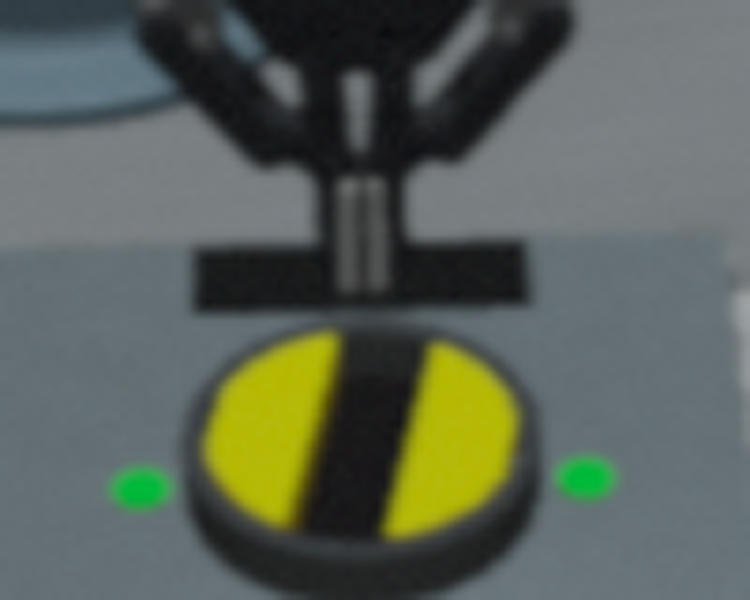

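Call:
{"fn": "arm_command", "kwargs": {"steps": [{"hand": -1, "dp": [0, 0, -0.3], "dr": [0, 0, 0]}, {"hand": -1, "dp": [0, 0, -0.3], "dr": [0, 0, 0]}, {"hand": -1, "dp": [0, 0, -0.3], "dr": [0, 0, 0]}, {"hand": -1, "dp": [0, 0, -0.3], "dr": [0, 0, 0]}]}}

```text
time: 5.38
ee_pos: [454.4, 37.7, 115.2]
tool_rot: [-0.634, 0.773, -0.003, 0.003]
wrist_force: [-2.0, -0.6, 1.7]
opening: -0.0
```

```bash
python3 st.py; python3 pic.py scene s4 130 50 390 260
```

```text
t 5.38 p [454.4  37.7 115.2] yaw -1.768 z [ 0.008 -0.001 -1.   ] F [-1.95 -0.62  1.72] M [-0.    0.21  0.04] op -0.0 q [-0.17 -0.11  2.12 -0.    1.12  1.6 ]
```

View pics/s4.png

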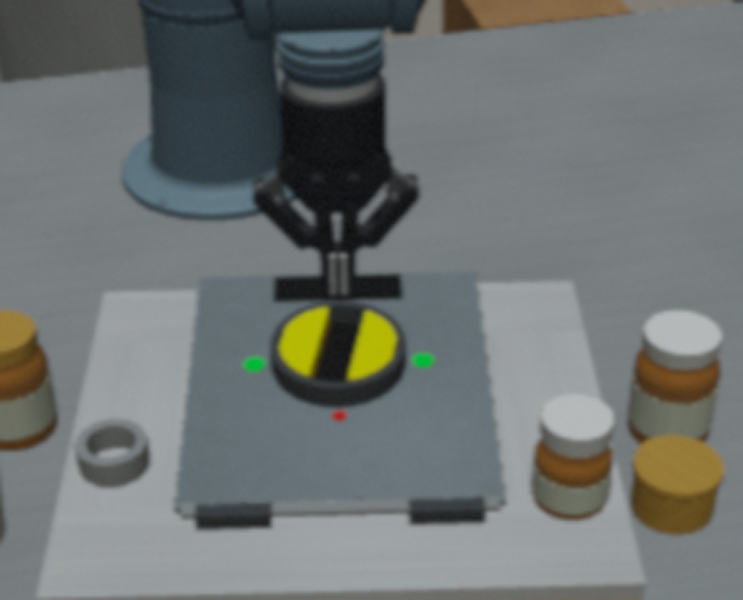

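Call:
{"fn": "arm_command", "kwargs": {"steps": [{"hand": -1, "dp": [0, 0, -0.3], "dr": [0, 0, 0]}, {"hand": -1, "dp": [0, 0, -0.3], "dr": [0, 0, 0]}, {"hand": -1, "dp": [0, 0, -0.2], "dr": [0, 0, 0]}, {"hand": -1, "dp": [0, 0, -0.2], "dr": [0, 0, 0]}]}}

```text
time: 5.77
ee_pos: [454.0, 37.7, 103.5]
tool_rot: [-0.634, 0.773, -0.003, 0.002]
wrist_force: [-0.8, 0.1, 0.6]
opening: -0.0
```

```bash
python3 st.py
```

```text
t 5.77 p [454.   37.7 103.5] yaw -1.768 z [ 0.007 -0.001 -1.   ] F [-0.79  0.14  0.61] M [ 0.    0.11 -0.04] op -0.0 q [-0.17 -0.09  2.13 -0.    1.1   1.6 ]
```

Call:
{"fn": "arm_command", "kwargs": {"steps": [{"hand": -1, "dp": [0, 0, -0.2], "dr": [0, 0, 0]}, {"hand": -1, "dp": [0, 0, -0.2], "dr": [0, 0, 0]}, {"hand": -1, "dp": [0, 0, -0.2], "dr": [0, 0, 0]}]}}

```text
time: 6.02
ee_pos: [454.0, 37.8, 101.2]
tool_rot: [-0.634, 0.773, -0.001, 0.001]
wrist_force: [-11.8, 1.5, 21.8]
opening: -0.2
```

```bash
python3 st.py; python3 pic.py scene s5 130 50 390 260
```

```text
t 6.02 p [454.   37.8 101.2] yaw -1.767 z [ 0.003 -0.001 -1.   ] F [-11.81   1.48  21.78] M [ 0.16  2.08 -0.  ] op -0.2 q [-0.17 -0.09  2.13 -0.    1.1   1.6 ]
```

View pics/s5.png

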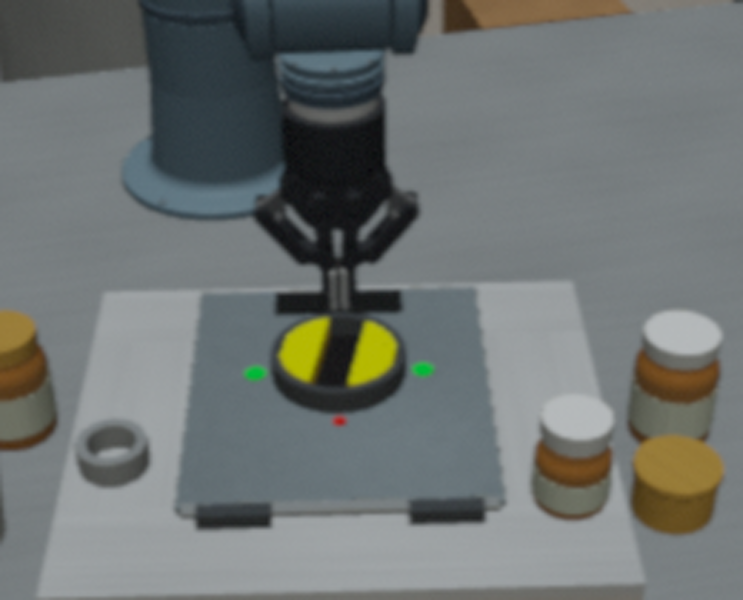

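Call:
{"fn": "arm_command", "kwargs": {"steps": [{"hand": -1, "dp": [0, 0, 1], "dr": [0, 0, 0]}, {"hand": -1, "dp": [0, 0, 2.5], "dr": [0, 0, 0.1]}, {"hand": -1, "dp": [0, 0, 2.5], "dr": [0, 0, 0.1]}, {"hand": -0.3, "dp": [0, 0, 2], "dr": [0, 0, 0.12]}, {"hand": -0.3, "dp": [0, 0, 0], "dr": [0, 0, 0.12]}, {"hand": -0.3, "dp": [0, 0, 0], "dr": [0, 0, 0.12]}, {"hand": -0.3, "dp": [0, 0, 0], "dr": [0, 0, 0.12]}, {"hand": -0.3, "dp": [0, 0, 0], "dr": [0, 0, 0.12]}, {"hand": -0.3, "dp": [0, 0, 0], "dr": [0, 0, 0.12]}, {"hand": -0.3, "dp": [0, 0, 0], "dr": [0, 0, 0.12]}, {"hand": -0.3, "dp": [0, 0, 0], "dr": [0, 0, 0.12]}, {"hand": -0.3, "dp": [0, 0, 0], "dr": [0, 0, 0.12]}, {"hand": -0.3, "dp": [0, 0, 0], "dr": [0, 0, 0]}]}}

```text
time: 7.15
ee_pos: [454.7, 37.4, 184.1]
tool_rot: [0.977, -0.215, 0.005, -0.001]
wrist_force: [0.3, 0.0, 0.4]
opening: 29.8
```

```bash
python3 st.py; python3 pic.py scene s6 190 60 310 200; python3 pic.py top t6 200 130 320 220
python3 - <<'E'
from fit import *
T=pickle.load(open("t6.pkl","rb"));S=pickle.load(open("s6.pkl","rb"))
for q in (0,.01):
 for cam in(.1,.2,.3):
  e=[[-145+k*np.cos(cam)-o*np.sin(cam)*-1*-1,-k*np.sin(cam)-o*np.cos(cam),24] for k,o in((-39.6,-14),(39.6,-14),(-39.6,14),(39.6,14))]
  W=M2W(v,H2M(q,e)); print(q,cam,((proj(S,W)-(190,60))*600/140).round(0).tolist(),((proj(T,W)-(200,130))*800/120).round(0).tolist())
E
```

```text
t 7.15 p [454.7  37.4 184.1] yaw -0.433 z [ 0.01   0.001 -1.   ] F [0.27 0.01 0.38] M [-0.01 -0.   -0.01] op 29.8 q [-0.17 -0.21  2.07  0.    1.27  0.26]
0 0.1 [[282.0, 434.0], [268.0, 531.0], [227.0, 432.0], [209.0, 529.0]] [[280.0, 542.0], [345.0, 325.0], [358.0, 565.0], [422.0, 347.0]]
0 0.2 [[290.0, 436.0], [260.0, 532.0], [235.0, 431.0], [201.0, 526.0]] [[271.0, 535.0], [357.0, 325.0], [346.0, 565.0], [431.0, 354.0]]
0 0.3 [[297.0, 439.0], [251.0, 533.0], [243.0, 430.0], [194.0, 524.0]] [[262.0, 526.0], [369.0, 326.0], [334.0, 564.0], [440.0, 362.0]]
0.01 0.1 [[282.0, 431.0], [268.0, 530.0], [227.0, 429.0], [209.0, 527.0]] [[280.0, 541.0], [345.0, 323.0], [358.0, 564.0], [422.0, 346.0]]
0.01 0.2 [[290.0, 434.0], [259.0, 531.0], [235.0, 428.0], [201.0, 525.0]] [[270.0, 533.0], [357.0, 323.0], [346.0, 564.0], [431.0, 353.0]]
0.01 0.3 [[297.0, 436.0], [251.0, 532.0], [243.0, 428.0], [194.0, 522.0]] [[262.0, 525.0], [369.0, 324.0], [334.0, 563.0], [440.0, 361.0]]
```

View pics/s6.png

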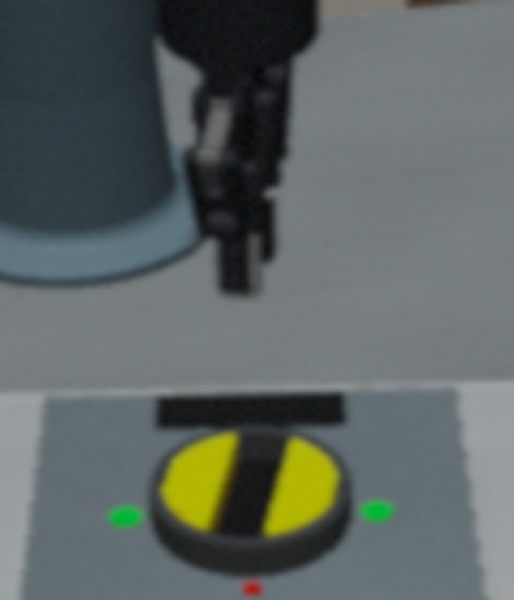

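View pics/t6.png

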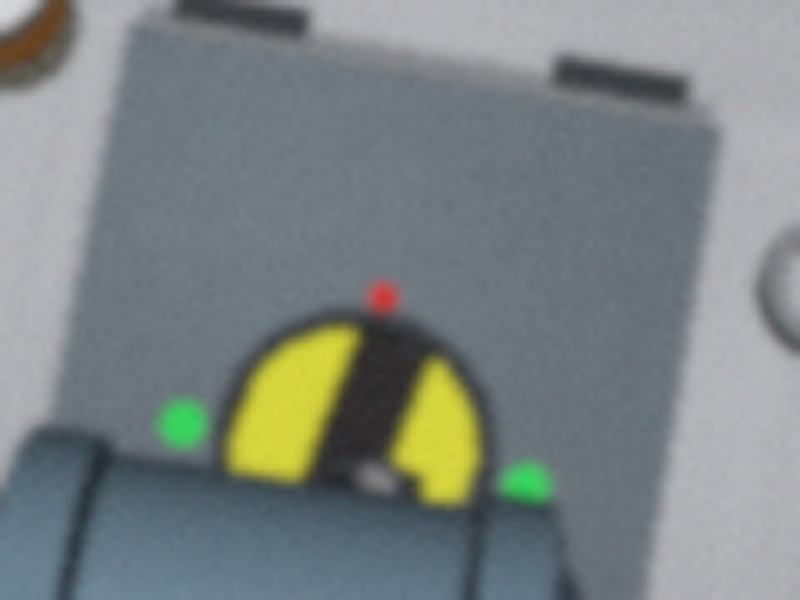

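Run:
```python
from fit import *
S=pickle.load(open("s6.pkl","rb"))
d=np.array([np.cos(.433),-np.sin(.433)]);n=np.array([np.sin(.433),np.cos(.433)])
for z in(165,175,185,195,205,215):
  print(z,[((proj(S,np.r_[np.array([454.7,37.4])+d*29.5+n*o,z][None])-(190,60))*600/140).round(0).tolist() for o in(-11,11)])
```

```text
165 [[[212.0, 368.0]], [[255.0, 372.0]]]
175 [[[211.0, 351.0]], [[254.0, 355.0]]]
185 [[[210.0, 334.0]], [[254.0, 338.0]]]
195 [[[210.0, 316.0]], [[253.0, 321.0]]]
205 [[[209.0, 299.0]], [[253.0, 303.0]]]
215 [[[208.0, 281.0]], [[252.0, 285.0]]]
```

Call:
{"fn": "arm_command", "kwargs": {"steps": [{"hand": -0.3, "dp": [3, -0.6, 0], "dr": [0, 0.01, 0.01]}, {"hand": -0.3, "dp": [3, -0.6, 0], "dr": [0, 0, 0]}, {"hand": -0.3, "dp": [2.3, -0.6, 0], "dr": [0, 0, 0]}, {"hand": -0.3, "dp": [0, 0, -2], "dr": [0, 0, 0]}, {"hand": -0.3, "dp": [0, 0, -1.5], "dr": [0, 0, 0]}, {"hand": -0.3, "dp": [0, 0, 0], "dr": [0, 0, 0]}, {"hand": -0.3, "dp": [0, 0, 0], "dr": [0, 0, 0]}]}}

```text
time: 7.83
ee_pos: [541.0, 18.8, 146.8]
tool_rot: [0.975, -0.222, 0.0, -0.0]
wrist_force: [0.5, 0.4, 0.6]
opening: 29.9
```

```bash
python3 st.py; python3 pic.py scene s7 200 110 300 190;python3 pic.py top t7 200 130 320 220
```

```text
t 7.83 p [541.   18.8 146.8] yaw -0.447 z [ 0.  0. -1.] F [0.48 0.45 0.56] M [-0.02 -0.01 -0.  ] op 29.9 q [-0.18  0.06  1.89  0.    1.19  0.27]
```

View pics/s7.png

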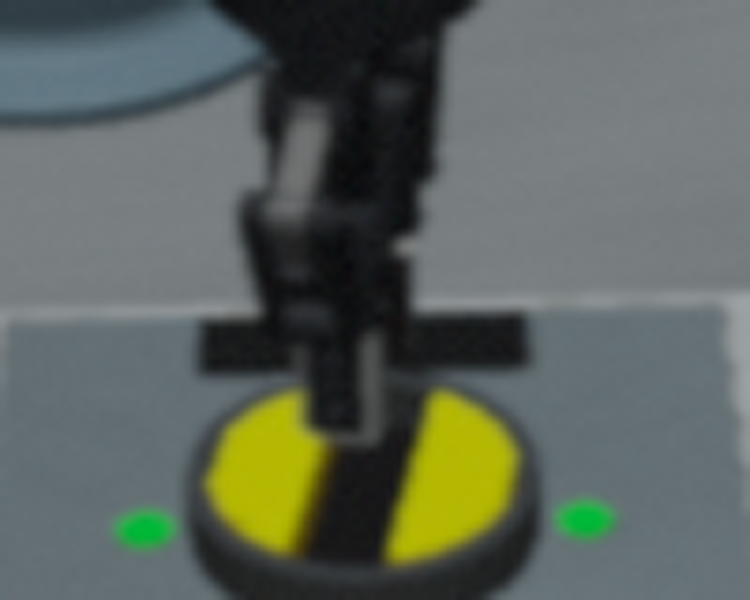

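View pics/t7.png

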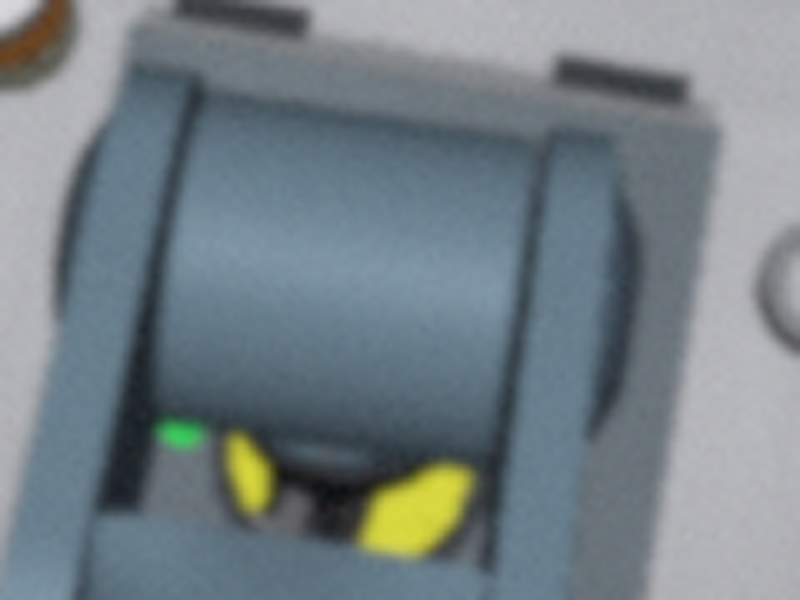

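Run:
```python
from fit import *
S=pickle.load(open("s7.pkl","rb"))
a=.447
d=np.array([np.cos(a),-np.sin(a)]);n=np.array([np.sin(a),np.cos(a)])
for z in(150,160,170,180):
  print(z,[((proj(S,np.r_[np.array([541.,18.8])+d*x+n*o,z][None])-(200,110))*7.5).round(0).tolist()[0] for x,o in((15,11),(29.5,11),(29.5,-11),(22,0))])
c=.21
for k in(-40,0,40):
  print(k,((proj(S,M2W(v,H2M(0,[[-145+k*np.cos(c),-k*np.sin(c),24]])))-(200,110))*7.5).round(0))
```

```text
150 [[383.0, 474.0], [370.0, 506.0], [291.0, 496.0], [337.0, 484.0]]
160 [[382.0, 444.0], [369.0, 476.0], [289.0, 466.0], [336.0, 454.0]]
170 [[381.0, 414.0], [368.0, 445.0], [288.0, 435.0], [335.0, 424.0]]
180 [[380.0, 383.0], [367.0, 415.0], [286.0, 405.0], [334.0, 393.0]]
-40 [[386. 383.]]
0 [[357. 465.]]
40 [[326. 552.]]
```

Call:
{"fn": "arm_command", "kwargs": {"steps": [{"hand": -0.3, "dp": [-0.3, 0.15, 0], "dr": [0, 0, 0.06]}, {"hand": -0.3, "dp": [0, 0, -0.8], "dr": [0, 0, 0]}, {"hand": -0.3, "dp": [0, 0, -0.4], "dr": [0, 0, 0]}, {"hand": -0.3, "dp": [0, 0, -0.4], "dr": [0, 0, 0]}, {"hand": -0.3, "dp": [0, 0, -0.3], "dr": [0, 0, 0]}]}}

```text
time: 8.35
ee_pos: [539.8, 20.3, 131.4]
tool_rot: [0.981, -0.193, 0.005, -0.0]
wrist_force: [0.1, 0.5, -0.7]
opening: 29.9
```

```bash
python3 st.py; python3 pic.py scene s8 200 110 300 190
```

```text
t 8.35 p [539.8  20.3 131.4] yaw -0.389 z [ 0.009 -0.001 -1.   ] F [ 0.12  0.46 -0.71] M [-0.08 -0.01  0.01] op 29.9 q [-0.17  0.07  1.91  0.    1.15  0.22]
```

View pics/s8.png

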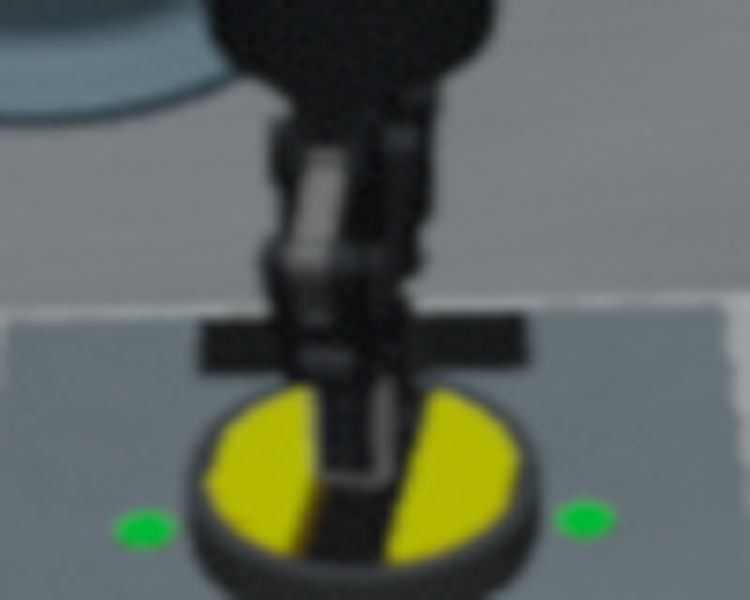

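Call:
{"fn": "arm_command", "kwargs": {"steps": [{"hand": -0.3, "dp": [-0.2, 0, -0.3], "dr": [0, 0.009, 0]}, {"hand": -0.3, "dp": [0, 0, -0.4], "dr": [0, 0, 0]}, {"hand": -0.3, "dp": [0, 0, -0.4], "dr": [0, 0, 0]}, {"hand": -0.3, "dp": [0, 0, -0.3], "dr": [0, 0, 0]}]}}

```text
time: 8.73
ee_pos: [537.6, 20.2, 116.0]
tool_rot: [0.981, -0.194, -0.0, 0.001]
wrist_force: [-0.2, -0.1, -0.3]
opening: 29.9
```

```bash
python3 st.py
```

```text
t 8.73 p [537.6  20.2 116. ] yaw -0.39 z [-0.001 -0.001 -1.   ] F [-0.22 -0.06 -0.27] M [ 0.    0.   -0.01] op 29.9 q [-0.17  0.1   1.92 -0.    1.13  0.22]
```

Call:
{"fn": "arm_command", "kwargs": {"steps": [{"hand": -0.3, "dp": [0, 0, -0.3], "dr": [0, 0, 0]}, {"hand": -0.3, "dp": [0, 0, -0.3], "dr": [0, 0, 0]}, {"hand": -0.3, "dp": [0, 0, 0], "dr": [0, 0, 0]}]}}

```text
time: 8.98
ee_pos: [537.0, 20.3, 108.1]
tool_rot: [0.981, -0.194, -0.001, 0.001]
wrist_force: [-0.1, -0.3, -0.2]
opening: 30.1
```

```bash
python3 st.py; python3 pic.py scene s9 200 110 300 190
```

```text
t 8.98 p [537.   20.3 108.1] yaw -0.39 z [-0.003 -0.001 -1.   ] F [-0.11 -0.3  -0.21] M [-0.    0.   -0.03] op 30.1 q [-0.17  0.11  1.92 -0.    1.12  0.22]
```

View pics/s9.png

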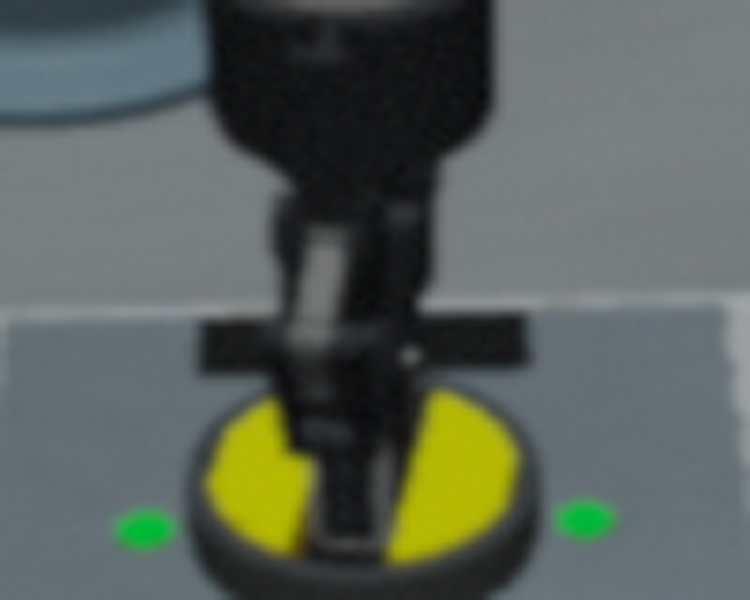

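Call:
{"fn": "arm_command", "kwargs": {"steps": [{"hand": -0.3, "dp": [0, 0, -0.3], "dr": [0, 0, 0]}, {"hand": -0.3, "dp": [0, 0, -0.2], "dr": [0, 0, 0]}, {"hand": -0.3, "dp": [0, 0, -0.2], "dr": [0, 0, 0]}]}}

```text
time: 9.28
ee_pos: [538.0, 20.1, 102.7]
tool_rot: [0.981, -0.194, -0.0, 0.001]
wrist_force: [-7.9, 1.0, 20.5]
opening: 30.2
```

```bash
python3 st.py; python3 pic.py scene s10 200 110 300 190
```

```text
t 9.28 p [538.   20.1 102.7] yaw -0.39 z [-0.001 -0.001 -1.   ] F [-7.9   1.05 20.51] M [0.19 1.47 0.  ] op 30.2 q [-0.17  0.12  1.92 -0.    1.1   0.22]
```

View pics/s10.png

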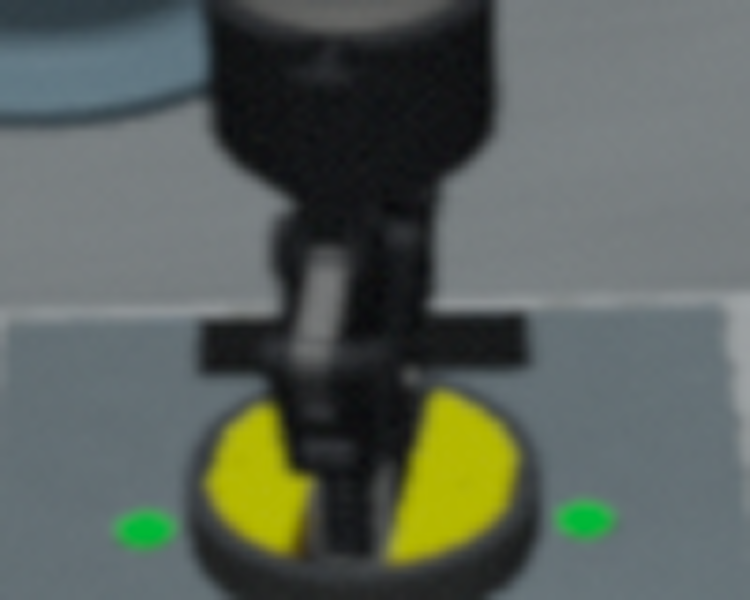

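Call:
{"fn": "arm_command", "kwargs": {"steps": [{"hand": -0.3, "dp": [0, 0, 0.5], "dr": [0, 0, 0]}, {"hand": -0.3, "dp": [0, 0, 0], "dr": [0, 0, -0.08]}, {"hand": -0.3, "dp": [0, 0, 0], "dr": [0, 0, -0.08]}, {"hand": -0.3, "dp": [0, 0, 0], "dr": [0, 0, -0.08]}, {"hand": -0.3, "dp": [0, 0, 0], "dr": [0, 0, -0.08]}, {"hand": -0.3, "dp": [0, 0, 0], "dr": [0, 0, -0.08]}]}}

```text
time: 9.83
ee_pos: [537.2, 19.3, 108.7]
tool_rot: [0.92, -0.392, -0.001, 0.002]
wrist_force: [-1.0, 0.2, -1.1]
opening: 29.8
```

```bash
python3 st.py
```

```text
t 9.83 p [537.2  19.3 108.7] yaw -0.806 z [-0.004 -0.003 -1.   ] F [-1.01  0.21 -1.07] M [-0.02 -0.02  0.11] op 29.8 q [-0.17  0.11  1.92 -0.    1.12  0.63]
```

Call:
{"fn": "arm_command", "kwargs": {"steps": [{"hand": -0.3, "dp": [0, 0, -0.1], "dr": [0, 0, -0.08]}, {"hand": -0.3, "dp": [0, 0, -0.1], "dr": [0, 0, -0.08]}, {"hand": -0.3, "dp": [0, 0, 0], "dr": [0, 0, -0.08]}, {"hand": -0.3, "dp": [0, 0, 0], "dr": [0, 0, -0.08]}, {"hand": -0.3, "dp": [0, 0, 0], "dr": [0, 0, -0.08]}, {"hand": -0.3, "dp": [0, 0, 0], "dr": [0, 0, -0.08]}]}}

```text
time: 10.33
ee_pos: [536.9, 18.7, 107.8]
tool_rot: [0.793, -0.609, -0.002, 0.003]
wrist_force: [-0.3, -0.1, -0.8]
opening: 29.9
```

```bash
python3 st.py; python3 pic.py scene s11 200 110 300 190
```

```text
t 10.33 p [536.9  18.7 107.8] yaw -1.309 z [-0.006 -0.002 -1.   ] F [-0.33 -0.15 -0.81] M [0.02 0.03 0.04] op 29.9 q [-0.17  0.11  1.92 -0.    1.12  1.14]
```

View pics/s11.png

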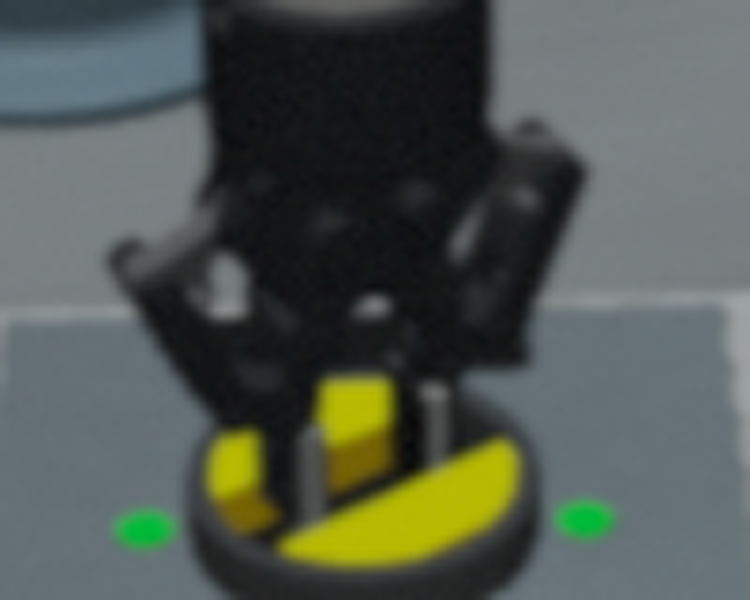

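The fastener is turning with the fingers: the slot now runs from about (290,540) to (510,430). I'll carry on to the stop.

Call:
{"fn": "arm_command", "kwargs": {"steps": [{"hand": -0.3, "dp": [0.05, 0.05, 0], "dr": [-0.003, 0, -0.08]}, {"hand": -0.3, "dp": [0, 0, 0], "dr": [0, 0, -0.08]}, {"hand": -0.3, "dp": [0, 0, 0], "dr": [0, 0, -0.08]}, {"hand": -0.3, "dp": [0, 0, 0], "dr": [0, 0, -0.08]}, {"hand": -0.3, "dp": [0, 0, 0], "dr": [0, 0, -0.06]}, {"hand": -0.3, "dp": [0, 0, 0], "dr": [0, 0, -0.06]}, {"hand": -0.3, "dp": [0, 0, 0], "dr": [0, 0, -0.05]}]}}

```text
time: 10.97
ee_pos: [536.1, 18.6, 107.9]
tool_rot: [-0.618, 0.787, 0.003, -0.005]
wrist_force: [-0.8, -0.8, 0.1]
opening: 29.5
```

```bash
python3 st.py
```

```text
t 10.97 p [536.1  18.6 107.9] yaw -1.81 z [-0.011 -0.002 -1.   ] F [-0.79 -0.81  0.11] M [0.03 0.05 0.11] op 29.5 q [-0.17  0.11  1.92 -0.    1.13  1.64]
```

Call:
{"fn": "arm_command", "kwargs": {"steps": [{"hand": -0.3, "dp": [0.1, 0.05, 0], "dr": [0, -0.01, -0.05]}, {"hand": -0.3, "dp": [0, 0, 0], "dr": [0, 0, -0.05]}, {"hand": -0.3, "dp": [0, 0, 0], "dr": [0, 0, -0.04]}]}}

```text
time: 11.22
ee_pos: [536.1, 18.7, 107.9]
tool_rot: [-0.561, 0.828, -0.0, -0.002]
wrist_force: [1.4, 0.4, -1.9]
opening: 29.7
```

```bash
python3 st.py; python3 pic.py scene s12 200 110 300 190
```

```text
t 11.22 p [536.1  18.7 107.9] yaw -1.951 z [-0.004 -0.003 -1.   ] F [ 1.37  0.43 -1.93] M [ 0.1  -0.19  0.44] op 29.7 q [-0.17  0.11  1.92 -0.    1.12  1.78]
```

View pics/s12.png

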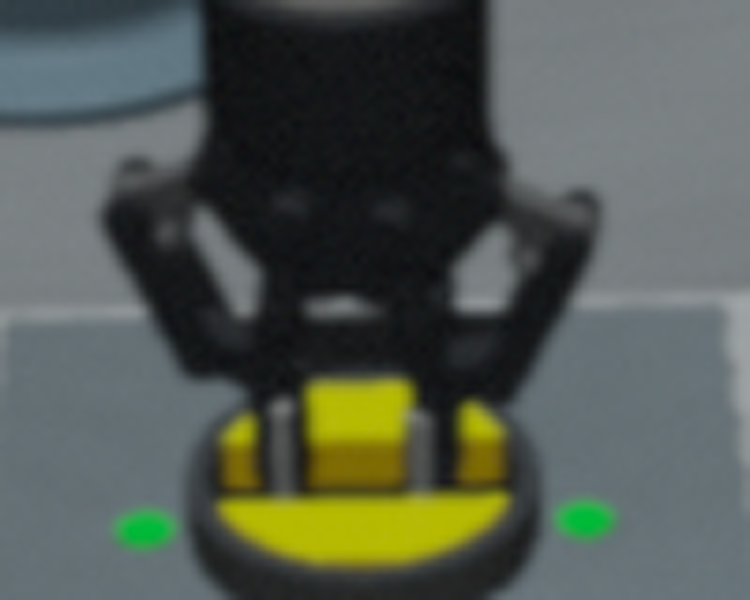

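Call:
{"fn": "arm_command", "kwargs": {"steps": [{"hand": -0.3, "dp": [0, 0, 0], "dr": [0, 0, -0.05]}, {"hand": -0.3, "dp": [0, 0, 0], "dr": [0, 0, -0.05]}]}}

```text
time: 11.43
ee_pos: [536.1, 18.6, 107.9]
tool_rot: [-0.524, 0.852, -0.001, -0.003]
wrist_force: [0.7, 1.5, -0.3]
opening: 29.8
```

```bash
python3 st.py
```

```text
t 11.43 p [536.1  18.6 107.9] yaw -2.039 z [-0.004 -0.005 -1.   ] F [ 0.72  1.49 -0.29] M [ 0.36 -0.12  3.09] op 29.8 q [-0.17  0.11  1.92 -0.01  1.12  1.87]
```

Call:
{"fn": "arm_command", "kwargs": {"steps": [{"hand": -0.3, "dp": [0, 0, 0], "dr": [0, 0, 0.08]}, {"hand": -0.3, "dp": [0, 0, 0], "dr": [0, 0, 0.08]}, {"hand": -0.3, "dp": [0, 0, 0], "dr": [0, 0, 0.06]}, {"hand": -0.3, "dp": [0, 0, 0.8], "dr": [0, 0, 0]}, {"hand": -0.3, "dp": [0, 0, 0.8], "dr": [0, 0, 0]}, {"hand": -0.3, "dp": [0, 0, 1.5], "dr": [0, 0, 0]}, {"hand": -0.3, "dp": [0, 0, 3], "dr": [0, 0, 0]}, {"hand": -0.3, "dp": [0, 0, 3.5], "dr": [0, 0, 0]}, {"hand": -0.3, "dp": [0, 0, 3.5], "dr": [0, 0, 0]}, {"hand": -0.3, "dp": [-3, -1, 2], "dr": [0, 0, 0]}, {"hand": -0.3, "dp": [-3, -3, 0], "dr": [0, 0, 0]}, {"hand": -0.3, "dp": [-2, -3.5, 0], "dr": [0, 0, 0]}, {"hand": -0.3, "dp": [-1, -4, 0], "dr": [0, 0, 0]}, {"hand": -0.3, "dp": [-1, -4, 0], "dr": [0, 0, 0]}, {"hand": -0.3, "dp": [-1, -4, 0], "dr": [0, 0, 0]}, {"hand": -0.3, "dp": [-1, -4, 0], "dr": [0, 0, 0]}, {"hand": -0.3, "dp": [-1, -4, 0], "dr": [0, 0, 0]}, {"hand": -0.3, "dp": [0, -4, 0], "dr": [0, 0, 0]}, {"hand": -0.3, "dp": [0, 0, 0], "dr": [0, 0, 0]}]}}

```text
time: 13.02
ee_pos: [399.1, -304.1, 285.5]
tool_rot: [-0.623, 0.782, -0.015, 0.001]
wrist_force: [0.6, 0.7, 1.1]
opening: 29.3
```

```bash
python3 st.py; python3 pic.py scene s13 80 30 400 270; python3 pic.py top t13 100 60 420 300
```

```text
t 13.02 p [ 399.1 -304.1  285.5] yaw -1.796 z [ 0.02  -0.023 -1.   ] F [0.58 0.67 1.05] M [ 0.09 -0.01  0.04] op 29.3 q [-0.88 -0.19  1.87  0.    1.43  0.92]
```

View pics/s13.png

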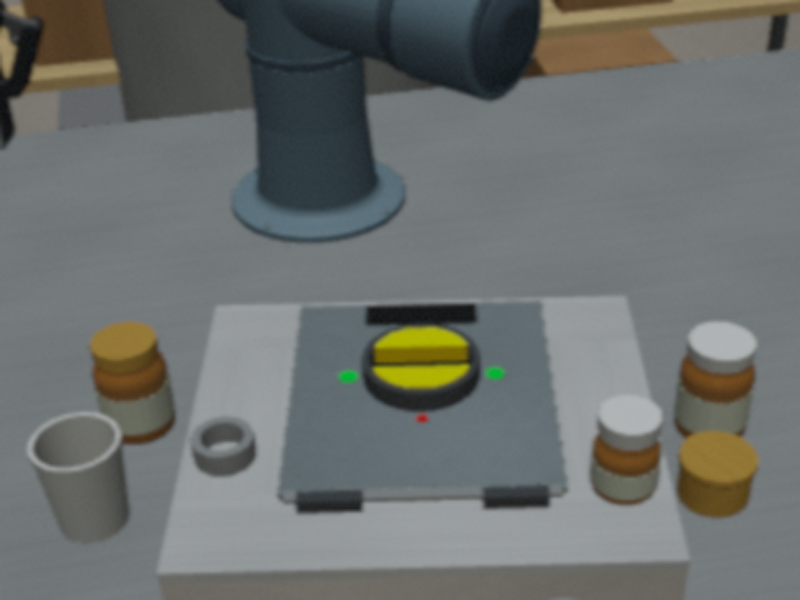

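View pics/t13.png

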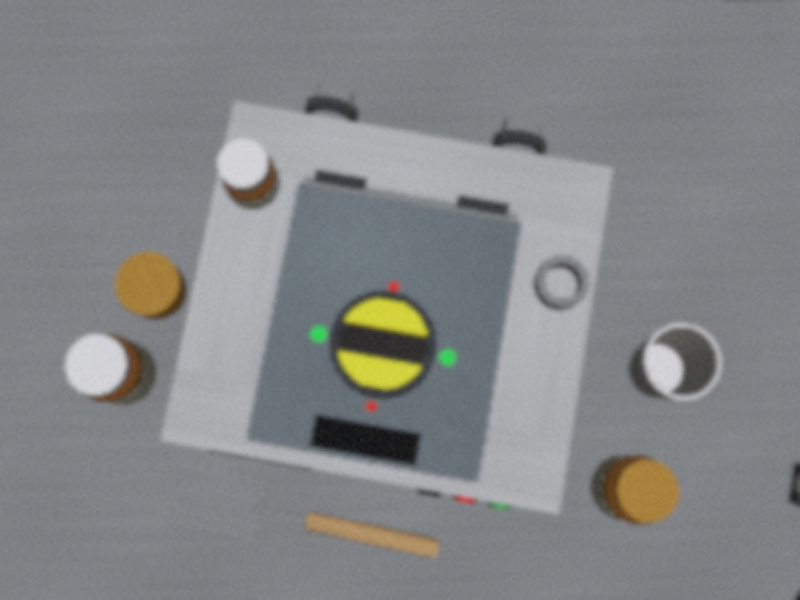

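The slot lies along the line between the green dots, from (319,334) to (447,357) in the top view. The loose things haven't moved. Last I'll check the hatch angle numerically.

```bash
python3 - <<'E'
from fit import *
T=pickle.load(open("t13.pkl","rb"));S=pickle.load(open("s13.pkl","rb"))
for q in(0,.01,.02,.04):
    W=M2W(v,H2M(q,hp[:4])); print(q,((proj(T,W)-(100,60))*2.5).round(0).tolist(),((proj(S,W)-(80,30))*2.5).round(0).tolist())
E
python3 pic.py scene s14 200 125 310 200
```

```text
0 [[315.0, 413.0], [420.0, 432.0], [414.0, 464.0], [308.0, 444.0]] [[476.0, 320.0], [363.0, 323.0], [364.0, 304.0], [474.0, 301.0]]
0.01 [[314.0, 412.0], [420.0, 432.0], [414.0, 464.0], [308.0, 444.0]] [[476.0, 318.0], [363.0, 321.0], [364.0, 301.0], [474.0, 299.0]]
0.02 [[314.0, 412.0], [420.0, 432.0], [414.0, 464.0], [308.0, 444.0]] [[476.0, 316.0], [363.0, 319.0], [364.0, 299.0], [474.0, 297.0]]
0.04 [[314.0, 412.0], [420.0, 431.0], [415.0, 464.0], [307.0, 444.0]] [[476.0, 312.0], [363.0, 315.0], [364.0, 295.0], [474.0, 292.0]]
```

View pics/s14.png

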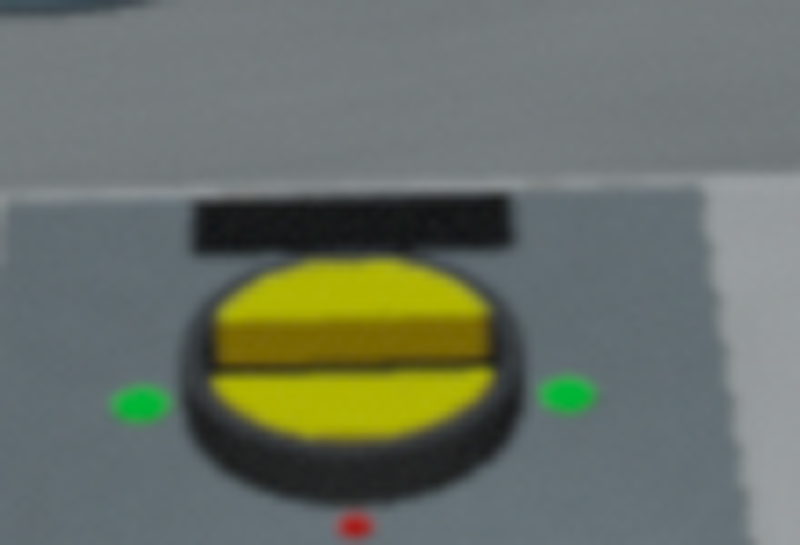

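```bash
python3 -c "
from rig import job; print(job.finish_job())"
```

```text
the job is handed in; nothing more can be done
None
```

The hatch is shut and the fastener is turned clockwise to its stop, with the slot on the green dots. I handed the job in at about 13 s of the 51 s allowed.

**What I did:** I pushed the hatch down on its rubber pad with shut fingertips until it hit its stop, at about 22 N vertical. I then set the fingertips, about 30 mm apart, in the slot and turned until the wrist moment rose from about 0.1 to 3.1 N m. After that I eased the fingers back within their play, lifted straight out and moved clear.

**Last checks:**
- **Hatch:** in the scene view the pad lies within 2 px (enlarged view) of where it should be at hatch angle 0.
- **Fastener:** the slot lies along the line between the green dots in both views.
- **Loose things:** the jars, coupling, beaker, tin and spatula look unmoved in the pictures.

**What disagreed:**
- **Fingertip height:** contact put the fingertips about 19 mm behind the reported TCP along the fingers, where the description says 14 mm ahead. I went by contact and the pictures, so the result does not depend on that figure.
- **Fastener's starting angle:** the two views gave different readings, about 0.12 to 0.23 rad. I used about 0.17, and the fingertips went in cleanly.

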